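Nest the ring bowls and check them flush with a straightedge

ROBOT

A 6-joint arm with a two-finger parallel gripper is mounted at the origin on the work surface. World frame = base frame: x ahead of the robot, y to its left, z up, the work surface at z = 0. Lengths are in m, angles in rad, forces in N, time in s.
With the tool pointing down it reaches from about 0.275 to 0.825 m from the base axis. Payload 4.9 kg.
Tool frame: the origin (TCP) lies midway between the tips of the shut fingers; the grasp point (between the pads) lies 19 mm behind it (bot.grip_depth is the distance from the TCP to the grasp point, in m); z points along the fingers, y is the line along which they close (so a half turn about z gives the same grasp; the last joint's range is limited). The gripper opens to 85 mm and grips with 20 to 120 N. Pads are 22 mm wide; open, the fingers measure 114 mm over their backs; the gripper's body (76 mm by 85 mm) begins 54 mm behind the grasp point. The pads swing forward as they close: fully open they stand 13 mm farther back than shut.
Start: joints at [1.137, 0.326, -0.193, 1.052, 0, 1.437], TCP at [0.162, 0.525, 0.231] pointing down, gripper open.
Joint ranges: [-2.65, 2.65], [-0.97, 1.79], [-1.3, 1.35], [-1.93, 2.1], [-1.47, 1.37], [-3.14, 3.14]. Speed limits (rad/s): [2.57, 2.57, 3.14, 3.14, 3.14, 3.14].

INTERFACE

Orientations are given as a unit quaternion [w, x, y, z].
In Python, from cell import bot gives the robot as it stands. Calls block until the motion is done:
- bot.move_pose(position, orientation): joint-space move of the TCP to a pose.
- bot.move_linear(position, speed=0.15, rotation=None, until_force=None): straight line of the TCP; rotation=None keeps the orientation; speed is the mean speed in m/s. With until_force (N) it stops when the force on the tool has changed by that much, and returns True; else False.
- bot.goto_joints(angles): joint-space move.
- bot.set_gripper(opening, grasp_force=None): opening from 0.0 (shut) to 1.0 (fully open); grasp_force is the grip in N (None keeps the last); returns when the fingers have stopped.
- bot.wait(seconds).
- bot.solve_ik(position, orientation): joint angles nearest the present ones, or None.
- bot.camera(name): name is "scene" or "side" or "wrist"; returns the picture (480x640x3 uint8, red, green, blue); there is no depth.
- bot.calibration(name): a dict with "mtx" (3x3 intrinsics, pixels), "k1" (the pictures are not rectified: a ray, as slopes to the right and down, at radius r is drawn at 1 + k1 r^2 times it, then the intrinsics apply), "extrinsics" (4x4, takes a point from world to camera coordinates); the wrist camera has in their place "hand_eye" (4x4, takes a point from camera to tool coordinates, whose origin is the TCP and whose axes are the flange's). Camera axes: x right, y down, z forward; pixel columns grow to the right and rows downward; lengths in m; the calibration is good to about 2 mm. A picture is of the moment at which its call begins: read the wrist's pose just before it. calibration takes no time and is no camera call.
A pose or a line that the arm cannot do raises bot.PlanningError and nothing moves.
- bot.close_job(): hands the job in; it is judged then, once.
Trained networks look in the newest picture that a camera, given by its name, has taken for a name from the list of things; names that differ only in an ending like _2 or _b are one class to them, and where a whole thing is asked for, a point or a joint stands for the part that bears it (a point fixed in the world has none). Each returns a list of dicts, best first, with "confidence" (0 to 1); they miss things now and then, are a little off and sometimes report something else, mostly with a low value. They report only what shows in the picture. A call takes as long as a camera call. They do not tell look-alikes from the thing itself.
- bot.search_frame(camera, thing): "bbox" ([left, top, width, height] in pixels, round what is visible of it).
Readings, each from a call of its own:
- bot.read_clock(): time.
- bot.read_joint_positions(): joint angles.
- bot.read_joint_vel(): joint speeds.
- bot.read_joint_efforts(): joint torques, N m.
- bot.read_position(): TCP position.
- bot.read_tool_rot(): TCP orientation.
- bot.read_ft_force(): force on the tool from outside, world axes, zero at the start.
- bot.read_moment(): the same for the moment, N m.
- bot.read_gripper_width(): opening from 0.0 (shut) to 1.0 (fully open).
- bot.read_finger_force(): force on a finger pad.
Only numpy, scipy, OpenCV 4.12 (cv2) and the standard library are available. Lean on these libraries where they do the work, as an engineer would, in place of code of your own. Each camera call takes 0.05 s, during which the arm holds its last target. There are 200 camera calls.

TASK

Nest the plywood bowls where the large one stands: lower (do not drop) the medium bowl fully home into the large one, then the small one into the medium, rims flush. To check for rocking, lay the straightedge flat across the middle of the rims from the robot's left to its right, let go, and press it down on the large rim, first near its left end, then near its right. Leave it lying level there, and leave the cutters, jar and flask alone.

Things in the scene. Friction and masses are not known exactly. Their poses are not given: they have to be found in the camera images.
- large_c (a point): Large plywood ring bowl, open upwards, loose on the 3 mm thick green mat: 190 mm across, 48 mm high, 0.26 kg, pale rings with charred edges. Point on its axis, half-way up (24 mm over its underside); z up, x ahead of the robot, y to its left. Rim wall 8 mm thick, inside radius 87, upright for 18 mm; below, the inside steps in (radius 79, 68, 56 mm) to the seat.
- large_seat (a point): Middle of the large bowl's floor, on its axis, 6 mm over its underside: a round seat of 43 mm radius, 6 mm deep, that takes the medium bowl's foot. Foot down in it, the two rims are level; off-centre by over 3 mm the foot stands on the seat's edge, 6 mm too high.
- medium_c (a point): Medium ring bowl, loose: 124 mm across, 42 mm high, 0.12 kg, foot 40 mm radius and 6 mm thick. Point on its axis, half-way up (21 mm over its underside). Rim wall 8 mm thick (radius 54 to 62), upright for 18 mm, to be pinched from above, one finger inside and one outside; below, the inside steps in (radius 46, 36 mm) to the seat. Home, its rim is 25 mm from the large one's all round.
- medium_seat (a point): Middle of the medium bowl's floor, on its axis, 6 mm over its underside: a round seat of 25 mm radius, 6 mm deep, that takes the small bowl's foot. Foot down in it, the rims are level; off-centre by over 3 mm the foot stands on the seat's edge, 6 mm too high.
- small_c (a point): Small ring bowl, loose: 58 mm across, 36 mm high, 0.045 kg, foot 22 mm radius and 6 mm thick. Point on its axis, half-way up (18 mm over its underside). Wall 8 mm thick (radius 21 to 29), upright for 24 mm below the rim. Home, its rim is 25 mm from the medium one's all round.
- rule_c (a point): Aluminium straightedge lying on the mat beyond the bowls, loose: strip 250 x 34 x 4 mm with a yellow grip rib 130 x 12 mm, 14 mm high, along the middle of its top; 0.14 kg. Point at its middle, 9 mm over its underside; x along it (either way round), y across, z up. On the bowls its underside is 48 mm over the large one's; 30 mm hang over at each end and tip it if pressed outside the rim.
- pliers_c (a point): Flush cutters with one red and one black handle, lying on the mat, 150 mm long along x, 60 mm wide, 13 mm high; the point is at the middle. To be left alone.
- jar_c (a point): Glass jar with steel lid, 68 mm diameter, 85 mm high; the point is at its centre. To be left alone.
- flask_c (a point): Black vacuum flask, 68 mm diameter, 235 mm high, on the table to the left; the point is at its centre. To be left alone.
There are look-alikes about, which are no part of the job. What is shaped like the part that bears small_c but pink or turquoise is not meant.

How it is judged:
By the outcome, as a careful person would: the job done as asked, in the order asked, and still so for the second after the job is handed in, with the robot touching nothing.
It also fails if it takes over 72 s, if anything falls off the work surface, if the arm or the gripper's body presses on something with over 40 N, if the wrist force passes 120 N, or if a joint passes its speed limit or range.

## Working session

There is one attempt and no reset: what is moved stays moved. The work goes in short steps, each a Python script; the robot and the scene stay as the last script left them, time stands still between calls to the robot, and variables do not carry over. Pictures are saved under pics/ and viewed, at most 10 in all, crops included, and the job is handed in when it is done.

```bash
ls; mkdir -p pics
cat > h.py <<'E'
import numpy as np, cv2
from cell import bot
def save(cam,name):
    im=bot.camera(cam); cv2.imwrite(f'pics/{name}.png',im[:,:,::-1]); return im
def ray(cam,uv,pose=None):
    c=bot.calibration(cam);K=np.array(c['mtx']);k1=c['k1']
    p=np.array([(uv[0]-K[0,2])/K[0,0],(uv[1]-K[1,2])/K[1,1]])
    q=p.copy()
    for _ in range(20): q=p/(1+k1*(q@q))
    d=np.array([q[0],q[1],1.])
    if cam=='wrist':
        H=np.array(c['hand_eye']); T=pose@H
    else: T=np.linalg.inv(np.array(c['extrinsics']))
    return T[:3,3],T[:3,:3]@d
def onz(cam,uv,z,pose=None):
    o,d=ray(cam,uv,pose); return o+d*(z-o[2])/d[2]
def proj(cam,P,pose=None):
    c=bot.calibration(cam);K=np.array(c['mtx']);k1=c['k1']
    E=np.linalg.inv(pose@np.array(c['hand_eye'])) if cam=='wrist' else np.array(c['extrinsics'])
    P=np.atleast_2d(P); q=P@E[:3,:3].T+E[:3,3]; q=q[:,:2]/q[:,2:]
    q=q*(1+k1*(q**2).sum(1,keepdims=True)); return q*[K[0,0],K[1,1]]+[K[0,2],K[1,2]]
def q2R(q):
    from scipy.spatial.transform import Rotation as R
    return R.from_quat([q[1],q[2],q[3],q[0]]).as_matrix()
def tcp():
    T=np.eye(4);T[:3,3]=bot.read_position();T[:3,:3]=q2R(bot.read_tool_rot());return T
def down(yaw):
    # tool z down, tool y along world direction (cos,sin)(yaw)
    from scipy.spatial.transform import Rotation as R
    y=np.array([np.cos(yaw),np.sin(yaw),0]);z=np.array([0,0,-1.]);x=np.cross(y,z)
    q=R.from_matrix(np.c_[x,y,z]).as_quat();return [q[3],q[0],q[1],q[2]]
E
python3 - <<'E'
from h import *
a=save('scene','scene0');
for t in 'large_c medium_c small_c rule_c pliers_c jar_c flask_c'.split():
    print(t,[(np.round(r['bbox']).tolist(),round(r['confidence'],2)) for r in bot.search_frame('scene',t)][:5])
b=save('side','side0')
for t in 'large_c medium_c small_c rule_c'.split():
    print(t,[(np.round(r['bbox']).tolist(),round(r['confidence'],2)) for r in bot.search_frame('side',t)][:5])
for c in ('scene','side'):
    T=np.linalg.inv(np.array(bot.calibration(c)['extrinsics']));print(c,T[:3].round(3).tolist(),bot.calibration(c)['mtx'],bot.calibration(c)['k1'])
print(bot.calibration('wrist')); print(bot.read_clock(), bot.read_tool_rot(),bot.grip_depth)
E
```

```text
pics
large_c [([298.0, 235.0, 72.0, 54.0], 0.68)]
medium_c [([418.0, 257.0, 51.0, 39.0], 0.88)]
small_c [([127.0, 191.0, 18.0, 19.0], 0.86), ([258.0, 174.0, 22.0, 20.0], 0.81), ([171.0, 195.0, 15.0, 18.0], 0.78), ([186.0, 180.0, 19.0, 16.0], 0.76), ([220.0, 240.0, 20.0, 26.0], 0.71)]
rule_c [([268.0, 309.0, 101.0, 30.0], 0.65)]
pliers_c [([436.0, 334.0, 28.0, 52.0], 0.81)]
jar_c [([178.0, 269.0, 28.0, 36.0], 0.82), ([300.0, 233.0, 68.0, 54.0], 0.36)]
flask_c [([524.0, 235.0, 59.0, 84.0], 0.82)]
large_c [([305.0, 225.0, 55.0, 43.0], 0.59)]
medium_c [([292.0, 190.0, 37.0, 22.0], 0.94)]
small_c [([310.0, 362.0, 25.0, 25.0], 0.84), ([238.0, 311.0, 22.0, 24.0], 0.74), ([274.0, 362.0, 23.0, 30.0], 0.72), ([331.0, 403.0, 24.0, 28.0], 0.65), ([349.0, 295.0, 22.0, 24.0], 0.54)]
rule_c [([370.0, 229.0, 25.0, 39.0], 0.79)]
scene [[-0.297, 0.672, -0.679, 1.407], [0.955, 0.207, -0.213, 0.222], [-0.003, -0.711, -0.703, 1.057]] [[512.31335186   0.         316.90447447]
 [  0.         512.31335186 238.81029687]
 [  0.           0.           1.        ]] -0.0422293263527186
side [[0.989, -0.106, 0.104, 0.273], [-0.147, -0.591, 0.793, -1.501], [-0.023, -0.8, -0.6, 1.179]] [[562.91415838   0.         322.91677323]
 [  0.         562.91415838 241.72936431]
 [  0.           0.           1.        ]] -0.17908086723366742
{'mtx': array([[394.09763788,   0.        , 318.55035417],
       [  0.        , 394.09763788, 239.35328083],
       [  0.        ,   0.        ,   1.        ]]), 'k1': -0.060142437059626706, 'hand_eye': array([[-6.53559763e-05, -9.61932435e-01, -2.73287369e-01,
         6.97281911e-02],
       [ 9.99999629e-01, -2.97711582e-04,  8.08754815e-04,
        -6.76516329e-04],
       [-8.59328304e-04, -2.73287214e-01,  9.61932097e-01,
        -1.42251532e-01],
       [ 0.00000000e+00,  0.00000000e+00,  0.00000000e+00,
         1.00000000e+00]])}
0.65 [2.99763458e-05 1.49354846e-01 9.88783661e-01 3.40332807e-05] 0.0187
```

View pics/scene0.png

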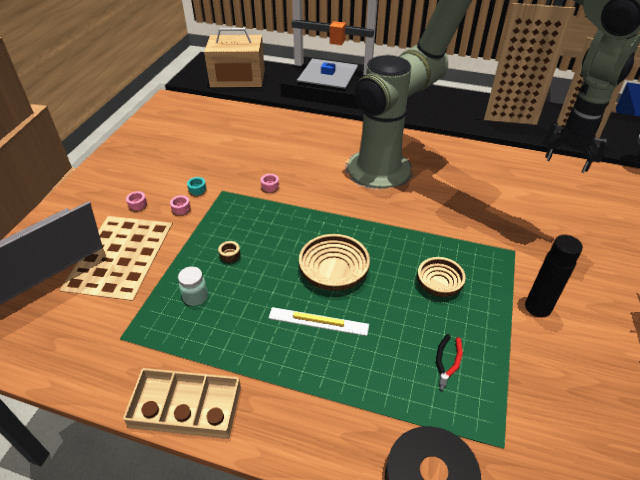

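Run:
```python
from h import *
def c(b): return (b[0]+b[2]/2,b[1]+b[3]/2)
for n,b,z in [('large',(298,235,72,54),.027),('med',(418,257,51,39),.024),('rule',(268,309,101,30),.012),('pl',(436,334,28,52),.01),('jar',(178,269,28,36),.045)]:
    print(n,onz('scene',c(b),z).round(3))
for b in [(127,191,18,19),(258,174,22,20),(171,195,15,18),(186,180,19,16),(220,240,20,26)]:
    print('s',b,onz('scene',c(b),.02).round(3))
for b in [(310,362,25,25),(238,311,22,24),(274,362,23,30),(331,403,24,28),(349,295,22,24)]:
    print('side s',b,onz('side',c(b),.02).round(3))
print(onz('side',c((305,225,55,43)),.027),onz('side',c((292,190,37,22)),.024))
```

```text
large [ 0.486 -0.019  0.027]
med [0.448 0.275 0.024]
rule [ 0.685 -0.001  0.012]
pl [0.692 0.325 0.01 ]
jar [ 0.694 -0.339  0.045]
s (127, 191, 18, 19) [ 0.41  -0.685  0.02 ]
s (258, 174, 22, 20) [ 0.212 -0.315  0.02 ]
s (171, 195, 15, 18) [ 0.386 -0.548  0.02 ]
s (186, 180, 19, 16) [ 0.3   -0.534  0.02 ]
s (220, 240, 20, 26) [ 0.533 -0.308  0.02 ]
side s (310, 362, 25, 25) [ 0.388 -0.545  0.02 ]
side s (238, 311, 22, 24) [ 0.205 -0.321  0.02 ]
side s (274, 362, 23, 30) [ 0.291 -0.538  0.02 ]
side s (331, 403, 24, 28) [ 0.418 -0.687  0.02 ]
side s (349, 295, 22, 24) [ 0.535 -0.309  0.02 ]
[ 0.50111667 -0.01125919  0.027     ] [0.46529908 0.28756902 0.024     ]
```

The scene shows the large bowl at (334,264), the medium bowl at (441,278), the straightedge at (318,321), the cutters at (450,362), the jar at (193,287) and the flask at (553,277).
Small-bowl candidates are pink at (270,183), (180,205) and (136,200), turquoise at (197,186), and plywood at (229,252). I choose the plywood one, and will check it in a close view.

```bash
cat >> h.py <<'E'
from scipy.optimize import least_squares
def bowlmask(im):
    hsv=cv2.cvtColor(im,cv2.COLOR_RGB2HSV)
    m=~((hsv[...,0]>50)&(hsv[...,0]<95)&(hsv[...,1]>70))  # not mat green (incl. shadow)
    return m.astype(np.uint8)*255
def rimpts(im,T,c0,r,z):
    """largest blob around c0, contour"""
    m=cv2.morphologyEx(bowlmask(im),cv2.MORPH_OPEN,np.ones((9,9),np.uint8))
    cs,_=cv2.findContours(m,cv2.RETR_EXTERNAL,cv2.CHAIN_APPROX_NONE)
    p=proj('wrist',[[c0[0],c0[1],z]],T)[0]
    cs=[c for c in cs if cv2.pointPolygonTest(c,tuple(map(float,p)),False)>=0]
    c=max(cs,key=cv2.contourArea)[:,0,:].astype(float)
    return c[(c[:,0]>3)&(c[:,0]<636)&(c[:,1]>3)&(c[:,1]<476)]
def fitcirc(pts,T,z,r=None):
    P=np.array([onz('wrist',p,z,T)[:2] for p in pts[::2]])
    c=P.mean(0); f=(lambda v:np.hypot(*(P-v[:2]).T)-(v[2] if r is None else r))
    s=least_squares(f,np.r_[c,r or .05],loss='soft_l1',f_scale=.001)
    return s.x,np.abs(s.fun).mean(),f(s.x)
E
python3 - <<'E'
from h import *
q=down(0)
print('flask',onz('scene',(541,312),0.0))
bot.move_pose([.457,.28,.2],q); T=tcp(); np.save('Tm.npy',T); im=save('wrist','wm')
for z in (.045,):
    p=rimpts(im,T,(.457,.28),.062,z); print(fitcirc(p,T,z)[:2],fitcirc(p,T,z,.062)[:2])
print(bot.read_clock())
bot.move_pose([.493,-.015,.2],q); T=tcp(); np.save('Tl.npy',T); im=save('wrist','wl')
p=rimpts(im,T,(.493,-.015),.095,.051); print(fitcirc(p,T,.051)[:2],fitcirc(p,T,.051,.095)[:2])
print(bot.read_clock())
a=np.hstack([cv2.imread('pics/wm.png'),cv2.imread('pics/wl.png')]);cv2.imwrite('pics/c1.png',cv2.resize(a,(800,300),interpolation=cv2.INTER_AREA))
E
```

```text
flask [0.4738963  0.53410749 0.        ]
(array([0.46081518, 0.26627532, 0.0617484 ]), np.float64(0.00023787203663611298)) (array([0.46081584, 0.2662705 , 0.062     ]), np.float64(0.00032790065962613475))
2.1333
(array([ 0.49604239, -0.01781016,  0.0945719 ]), np.float64(0.00021351455160499434)) (array([ 0.49604419, -0.01786286,  0.095     ]), np.float64(0.000431757356086328))
3.325
```

View pics/c1.png

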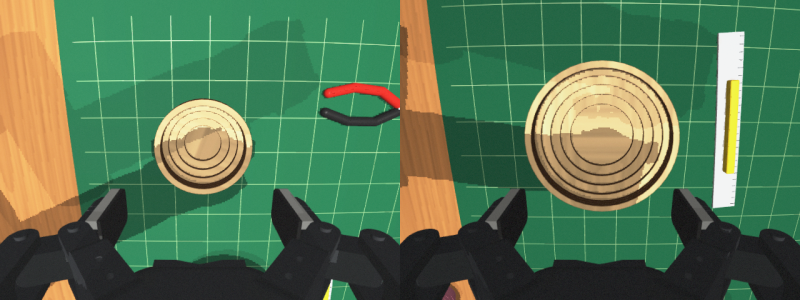

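Left: the medium bowl is centred, with the cutters at right. Right: the large bowl, with the straightedge running along y at about x+0.19. The circle fits match the given radii. Next I pinch the medium bowl, release it and re-measure, which calibrates the hand-eye offset, and then grasp it.

Run:
```python
from h import *
q=down(0)
c=np.array([.4608,.2663]); r=.058
V=[.457,.28,.2]
bot.set_gripper(.3,40)
bot.move_pose([c[0]-r,c[1],.10],q)
bot.move_linear([c[0]-r,c[1],.030],.12,until_force=6); print(bot.read_position())
bot.set_gripper(0,40); print('w',bot.read_gripper_width(),bot.read_finger_force())
bot.set_gripper(.3)
bot.move_linear([c[0]-r,c[1],.10],.15)
bot.move_pose(V,q); T=tcp(); im=save('wrist','wm2')
p=rimpts(im,T,c,.062,.045); print(fitcirc(p,T,.045)[:2])
print(bot.read_clock())
```

```text
[0.40346837 0.26615756 0.03042243]
w 0.08534314655440382 38.90610824455507
(array([0.45099708, 0.15072546, 0.16449456]), np.float64(0.0485089339678438))
7.6583
```

```bash
cat >> h.py <<'E'
def fitnear(im,T,c0,r,z,tol=.008):
    """rim circle of known r near c0: outermost mask boundary points within tol of the circle"""
    m=cv2.morphologyEx(bowlmask(im),cv2.MORPH_OPEN,np.ones((5,5),np.uint8))
    cs,_=cv2.findContours(m,cv2.RETR_LIST,cv2.CHAIN_APPROX_NONE)
    pts=np.vstack([c[:,0] for c in cs]).astype(float)
    pts=pts[(pts[:,0]>3)&(pts[:,0]<636)&(pts[:,1]>3)&(pts[:,1]<476)]
    P=np.array([onz('wrist',p,z,T)[:2] for p in pts]); c=np.array(c0[:2])
    for t in (tol,.004,.002):
        Q=P[np.abs(np.hypot(*(P-c).T)-r)<t]
        s=least_squares(lambda v:np.hypot(*(Q-v).T)-r,c,loss='soft_l1',f_scale=.0005); c=s.x
    return c,len(Q),np.abs(s.fun).mean()
E
python3 - <<'E'
from h import *
for n,V,c,r,z in (('wm','Tm',(.4608,.2663),.062,.045),('wm2','Tm',(.4608,.2663),.062,.045),('wl','Tl',(.496,-.0178),.095,.051)):
    im=cv2.imread(f'pics/{n}.png')[:,:,::-1]; T=np.load(f'{V}.npy')
    print(n,fitnear(im,T,c,r,z))
print(tcp()[:3,3],np.load('Tm.npy')[:3,3])
E
```

```text
wm (array([0.46082228, 0.26628163]), 440, np.float64(0.00032815161672249604))Traceback (most recent call last):
  File "<stdin>", line 4, in <module>
  File "h.py", line 56, in fitnear
    P=np.array([onz('wrist',p,z,T)[:2] for p in pts]); c=np.array(c0[:2])
                ~~~^^^^^^^^^^^^^^^
  File "h.py", line 16, in onz
    o,d=ray(cam,uv,pose); return o+d*(z-o[2])/d[2]
        ~~~^^^^^^^^^^^^^
  File "h.py", line 6, in ray
    c=bot.calibration(cam);K=np.array(c['mtx']);k1=c['k1']
ValueError: time passes only in moves, steps and waits
```

```bash
cat > fix.py <<'E'
s=open('h.py').read()
s=s.replace("bot.calibration(cam)","CAL(cam)").replace("from cell import bot\n","from cell import bot\nfrom functools import lru_cache\n@lru_cache\ndef CAL(n): return bot.calibration(n)\n",1)
open('h.py','w').write(s)
E
python3 fix.py
python3 - <<'E'
from h import *
for n,V,c,r,z in (('wm','Tm',(.4608,.2663),.062,.045),('wm2','Tm',(.4608,.2663),.062,.045),('wl','Tl',(.496,-.0178),.095,.051)):
    im=cv2.imread(f'pics/{n}.png')[:,:,::-1]; T=np.load(f'{V}.npy')
    print(n,fitnear(im,T,c,r,z))
print(tcp()[:3,3],np.load('Tm.npy')[:3,3])
E
```

```text
wm (array([0.46082228, 0.26628163]), 440, np.float64(0.00032815161672249604))
wm2 (array([0.46043265, 0.26703232]), 411, np.float64(0.00028039251208990804))
wl (array([ 0.49604857, -0.01786344]), 695, np.float64(0.00043022956148966175))
[0.45578074 0.27944414 0.19823164] [0.4565394  0.28073761 0.20011004]
```

View pics/wm2.png

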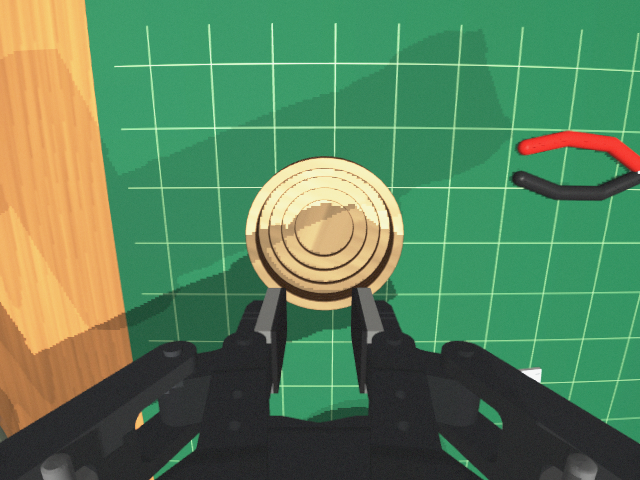

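The medium bowl is still upright at (325,233). The arm was still settling when that picture was taken, so I re-measure with the settled pose and then grasp.

Run:
```python
from h import *
q=down(0)
bot.wait(.3); T=tcp(); im=save('wrist','wm3'); c,n,e=fitnear(im,T,(.46,.266),.062,.045); print('med',c,n,e,T[:3,3])
r=.058
g=np.array([.4028,.2663])
bot.move_pose([g[0],c[1],.08],q)
bot.move_linear([g[0],c[1],.030],.12,until_force=6); bot.wait(.3); print('pre',bot.read_position())
bot.set_gripper(0,60); print('w',bot.read_gripper_width(),bot.read_finger_force()); bot.wait(.2); print('grip',bot.read_position())
bot.move_linear([g[0],c[1],.13],.15); bot.wait(.3); T=tcp(); print(T[:3,3],bot.read_ft_force())
im=save('wrist','held'); print(bot.read_clock())
```

```text
med [0.46083003 0.26627247] 412 0.0003763328201846362 [0.45619217 0.27971641 0.19907181]
pre [0.40331986 0.26652997 0.03063096]
w 0.08104363077854594 58.323829653672874
grip [0.4028268  0.26635908 0.03035606]
[0.40238384 0.26606636 0.12931295] [ 0.19539267  0.13208615 -1.03881928]
11.125
```

View pics/held.png

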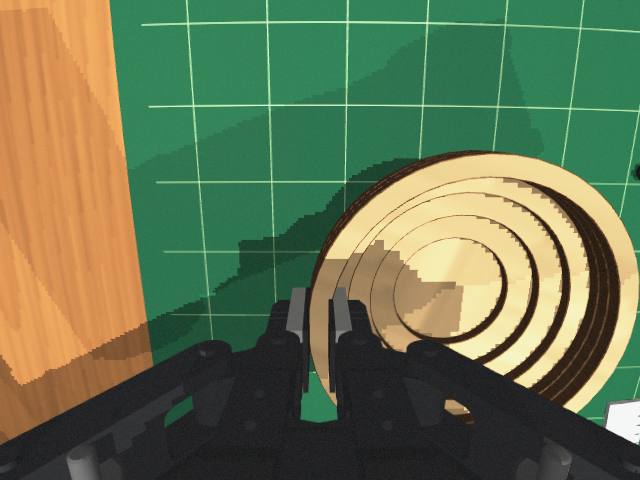

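Medium bowl is held at its near rim, with the pads at (320,330) and the bowl hanging level (its rim spans 310–638). The repeat measurement agrees with the pinch position, so the hand-eye bias is about 0. Next I carry it over and lower it.

```bash
cat >> h.py <<'E'
def settle(p,q=None,n=2,w=.25):
    """trim steady-state xy error at a pose"""
    p=np.array(p,float); cmd=p.copy()
    for _ in range(n):
        bot.wait(w); e=p-bot.read_position(); 
        if np.abs(e[:2]).max()<.0004: break
        cmd[:2]+=e[:2]; bot.move_linear(cmd,.05)
    return cmd
E
python3 - <<'E'
from h import *
q=down(0)
im=cv2.imread('pics/held.png')[:,:,::-1]; T=tcp()
for z in (.140,.144,.148): print(z,fitnear(im,T,(.4604,.2661),.062,z))
t=np.array([.4960-.058,-.0179])
bot.move_pose([t[0],t[1],.13],q)
bot.move_linear([t[0],t[1],.075],.12)
cmd=settle([t[0],t[1],.075]); print(cmd,bot.read_position())
hit=bot.move_linear([cmd[0],cmd[1],.034],.03,until_force=4); bot.wait(.2)
print(hit,bot.read_position(),bot.read_ft_force(),bot.read_clock())
E
```

```text
0.14 (array([0.45819072, 0.26682432]), 477, np.float64(0.0006379470965528303))
0.144 (array([0.4581176 , 0.26669431]), 620, np.float64(0.0007885754760487368))
0.148 (array([0.45474472, 0.26682648]), 535, np.float64(0.0005500736662208519))
[ 0.4380021  -0.01788894  0.075     ] [ 0.4380946  -0.01791782  0.07498641]
True [ 0.43764418 -0.0178454   0.03635577] [-0.75868404  0.28135534  5.32426315] 15.2167
```

Contact came at z=0.0364, which is exactly the home height (edge-standing would be 0.0424). Next I release, check, and look at the small bowl.

Run:
```python
from h import *
q=down(0)
bot.set_gripper(.17); p=bot.read_position()
bot.move_linear([p[0],p[1],.10],.12)
bot.move_pose([.493,-.005,.2],q); bot.wait(.3); T=tcp(); im=save('wrist','nest1')
L=fitnear(im,T,(.496,-.0178),.095,.051); print('large',L,bot.read_clock())
bot.set_gripper(.95)
bot.move_pose([.534,-.30,.2],q); bot.wait(.3); T=tcp(); im2=save('wrist','small'); np.save('Ts.npy',T)
print('small',fitnear(im2,T,(.534,-.309),.029,.039,.015),bot.read_clock())
print([r['bbox'] for r in bot.search_frame('wrist','small_c')])
a=np.hstack([im,im2])[:,:,::-1];cv2.imwrite('pics/c2.png',cv2.resize(a,(800,300),interpolation=cv2.INTER_AREA))
```

```text
large (array([ 0.49600076, -0.01799017]), 611, np.float64(0.00038454232743104965)) 17.0333
small (array([ 0.53427837, -0.31007625]), 195, np.float64(0.0006418064515238022)) 19.175
[[80.2, 445.7, 33.6, 25.3], [281.9, 192.1, 76.7, 77.9]]
```

View pics/c2.png

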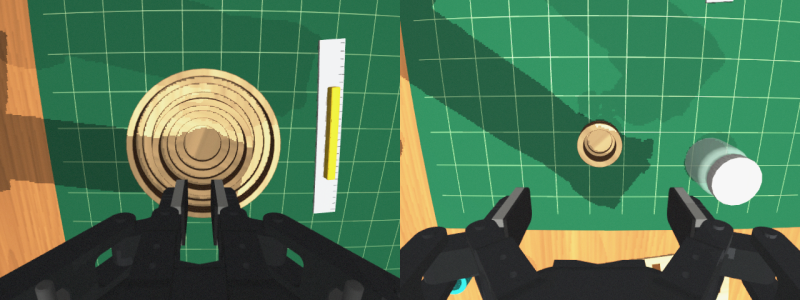

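Left: the medium bowl is home, concentric in the large one. Right: the small bowl is plywood-coloured at (599,143), not pink or turquoise; the jar's lid is at (737,180), clear of it.

Run:
```python
from h import *
q=down(0); T=np.load('Ts.npy'); im=cv2.imread('pics/small.png')[:,:,::-1]
p=rimpts(im,T,(.5343,-.310),.029,.039); x=fitcirc(p,T,.039); print(x[:2]); print(fitcirc(p,T,.039,.029)[:2], onz('wrist',(320.3,231),.039,T))
nz=cv2.imread('pics/nest1.png')
c=fitcirc(p,T,.039,.029)[0][:2]
if abs(x[0][2]-.029)<.0012:
    bot.move_linear([c[0],c[1],.075],.15); cmd=settle([c[0],c[1],.075])
    bot.move_linear([cmd[0],cmd[1],.020],.10,until_force=6); bot.wait(.2); print('pre',bot.read_position())
    bot.set_gripper(0,30); bot.wait(.2); print('w',bot.read_gripper_width()*85,bot.read_finger_force(),bot.read_position())
    bot.move_linear([cmd[0],cmd[1],.13],.15); bot.wait(.2); print(bot.read_position(),bot.read_ft_force(),bot.read_gripper_width()*85)
    save('wrist','held2')
print(bot.read_clock())
```

```text
(array([ 0.53424767, -0.30942872,  0.02952437]), np.float64(0.0006968336475947469))
(array([ 0.53425572, -0.3095738 ,  0.029     ]), np.float64(0.0007995339969903448)) [ 0.53530782 -0.30919137  0.039     ]
pre [ 0.53485492 -0.31001616  0.0208554 ]
w 57.04665063691269 32.19724323178525 [ 0.53457581 -0.30983132  0.02068459]
[ 0.53365147 -0.30914689  0.12876031] [-0.03334971  0.38994344 -1.5274194 ] 56.63971930831387
23.7833
```

```bash
ls pics
```

```text
c1.png
c2.png
held.png
held2.png
nest1.png
scene0.png
side0.png
small.png
wl.png
wm.png
wm2.png
wm3.png
```

Run:
```python
from h import *
q=down(0); t=[.4959,-.0180]
bot.move_pose([t[0],t[1],.13],q)
bot.move_linear([*t,.075],.12); cmd=settle([*t,.075]); print(bot.read_position())
hit=bot.move_linear([cmd[0],cmd[1],.0305],.03,until_force=3); bot.wait(.2)
print(hit,bot.read_position(),bot.read_ft_force(),bot.read_gripper_width()*85,bot.read_clock())
```

```text
[ 0.49596864 -0.01801225  0.07497586]
True [ 0.49582653 -0.01799668  0.03268172] [-0.1820541  -0.24218142  5.26752082] 56.60945070306461 28.0167
```

Again contact is at exactly the home height (0.0327). Next I release, then view the straightedge.

Run:
```python
from h import *
q=down(0)
bot.set_gripper(.77); p=bot.read_position()
bot.move_linear([p[0],p[1],.10],.12)
bot.move_pose([.493,-.005,.2],q); bot.wait(.25); im=save('wrist','nest2')
bot.set_gripper(.45)
bot.move_pose([.670,-.0,.2],q); bot.wait(.3); T=tcp(); im2=save('wrist','rule')
hsv=cv2.cvtColor(im2,cv2.COLOR_RGB2HSV)
W=lambda P,z:np.array([onz('wrist',p,z,T)[:2] for p in P],np.float32)
def big(m):
    cs,_=cv2.findContours(cv2.morphologyEx(m.astype(np.uint8)*255,cv2.MORPH_OPEN,np.ones((3,3))),cv2.RETR_EXTERNAL,cv2.CHAIN_APPROX_NONE)
    pr=proj('wrist',[[.68,0,.01]],T)[0]
    return min([c for c in cs if cv2.contourArea(c)>600],key=lambda c:abs(cv2.pointPolygonTest(c,tuple(map(float,pr)),True)))[:,0].astype(float)
yel=(hsv[...,0]>20)&(hsv[...,0]<35)&(hsv[...,1]>150)
wh=(bowlmask(im2)>0)
for n,m,z in (('yellow',yel,.021),('strip',wh,.007)):
    c=big(m); print(n,cv2.minAreaRect(W(c,z)*1000))
print(bot.search_frame('wrist','rule_c'),T[:3,3],bot.read_clock())
a=np.hstack([im,im2])[:,:,::-1];cv2.imwrite('pics/c3.png',cv2.resize(a,(800,300),interpolation=cv2.INTER_AREA))
```

```text
yellow ((674.0601806640625, -10.125572204589844), (11.446334838867188, 120.62422180175781), 5.067304611206055)
strip ((673.8836059570312, -7.271034240722656), (34.74809265136719, 250.38771057128906), 5.184437274932861)
[{'bbox': [289.6, 62.3, 64.2, 281.6], 'confidence': 0.93}] [ 6.69416993e-01 -5.98672751e-05  2.00804108e-01] 31.2917
```

View pics/c3.png

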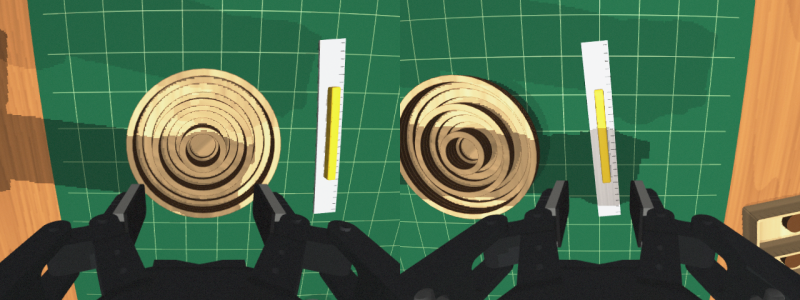

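Left: all three bowls nested concentrically. Right: the straightedge, centre about (0.674,-0.007), turned 5.2°; the fitted strip of 34.7 x 250.4 mm matches the given size. Next I grasp its rib, turn it square and lay it on.

Run:
```python
from h import *
a=np.deg2rad(5.18); q=down(a); c=[.6739,-.0073]
bot.set_gripper(.35,60)
bot.move_pose([*c,.07],q); cmd=settle([*c,.07],n=1)
bot.move_linear([cmd[0],cmd[1],.0100],.08,until_force=8); bot.wait(.2); print('pre',bot.read_position())
bot.set_gripper(0,60); bot.wait(.2); print('w',bot.read_gripper_width()*85,bot.read_finger_force(),bot.read_position())
bot.move_linear([cmd[0],cmd[1],.11],.15); print(bot.read_gripper_width()*85)
t=[.4960,-.0180]
bot.move_pose([*t,.11],down(0)); bot.move_linear([*t,.08],.12); cmd=settle([*t,.08]); print(bot.read_position(),bot.read_ft_force())
hit=bot.move_linear([cmd[0],cmd[1],.055],.03,until_force=3); bot.wait(.2)
print(hit,bot.read_position(),bot.read_ft_force(),bot.read_gripper_width()*85,bot.read_clock())
```

```text
pre [ 0.67267684 -0.00727399  0.01074383]
w 10.337003411747963 61.6079306602478 [ 0.67263739 -0.00726583  0.01076703]
9.949778640408129
[ 0.49612622 -0.0180186   0.07999506] [ 0.2637951  -0.13077918 -1.61396796]
True [ 0.49574676 -0.01796829  0.05870841] [ 0.57173247 -0.6093835   5.09453529] 9.77464596873028 38.0583
```

Contact is at exactly the expected height. Next I release, lift and check.

Run:
```python
from h import *
p=bot.read_position(); bot.set_gripper(.35)
bot.move_linear([p[0],p[1],.13],.12)
bot.move_linear([.496,.0,.23],.15)
bot.set_gripper(0); bot.wait(.2); T=tcp(); im=save('wrist','ruleon')
hsv=cv2.cvtColor(im,cv2.COLOR_RGB2HSV)
yel=((hsv[...,0]>24)&(hsv[...,0]<35)&(hsv[...,1]>170)).astype(np.uint8)*255
cs,_=cv2.findContours(yel,cv2.RETR_EXTERNAL,cv2.CHAIN_APPROX_NONE); c=max(cs,key=cv2.contourArea)[:,0]
print(cv2.minAreaRect(np.array([onz('wrist',u,.069,T)[:2]*1000 for u in c],np.float32)),bot.read_clock())
print(fitnear(im,T,(.496,-.018),.095,.051))
```

```text
((495.0544128417969, 28.579069137573242), (10.048600196838379, 35.439537048339844), 0.2326270341873169) 40.6
(array([ 0.49601523, -0.01783548]), 514, np.float64(0.0004146658670888311))
```

View pics/ruleon.png

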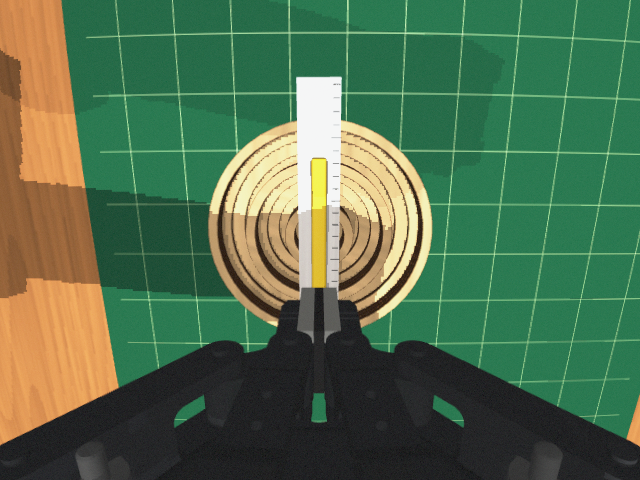

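The straightedge lies square across the middle of the rims at (320,180). Next I press it at the left rim, then the right.

Run:
```python
from h import *
q=down(0)
for s in (1,-1):
    t=[.496,-.018+s*.089]
    bot.move_pose([*t,.10],q); bot.move_linear([*t,.075],.12); cmd=settle([*t,.075])
    hit=bot.move_linear([cmd[0],cmd[1],.047],.025,until_force=10)
    print(s,hit,bot.read_position(),bot.read_ft_force()); bot.wait(.4); print(bot.read_position(),bot.read_ft_force())
    bot.move_linear([*t,.11],.12)
print(bot.read_clock())
bot.move_pose([.35,-.25,.25],q); bot.wait(.3)
im=save('scene','end'); s=save('side','end2')
a=np.hstack([cv2.resize(im[180:360,220:460],(400,300)),cv2.resize(s[160:310,230:430],(400,300))])[:,:,::-1];cv2.imwrite('pics/c4.png',a);print(bot.read_clock())
```

```text
1 True [0.49606502 0.07187711 0.05429189] [-1.36468671 -0.24628155  7.44611167]
[0.49597648 0.07152677 0.05456083] [-0.99255657  0.47396929  7.36421462]
-1 True [ 0.49611812 -0.1080706   0.05409738] [-1.03836747  0.12219355  6.43456308]
[ 0.49607032 -0.10775567  0.05434161] [-1.25087477 -0.36571457  6.09227569]
48.3417
49.7167
```

View pics/c4.png

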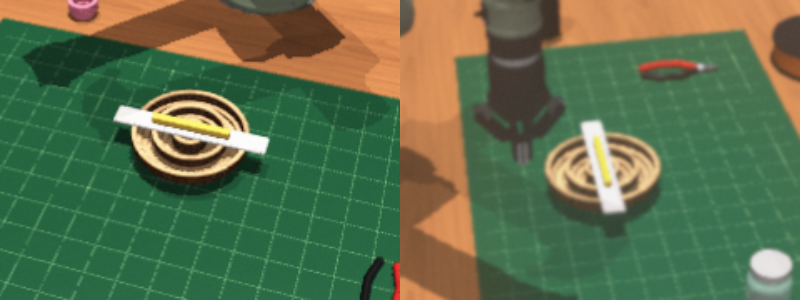

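Both views show the straightedge level across the flush nested bowls, with its middle near (190,127) in the left crop. Both presses stopped at the same height, 0.054 m, so there is no rocking.

```bash
python3 -c "
from cell import bot
print(bot.close_job())"
```

```text
the job is handed in; nothing more can be done
None
```

The job is handed in at about 50 s of the 72 s: the bowls are nested with rims flush, the straightedge was pressed left then right without rocking and left lying level, and the cutters, jar and flask were not touched.

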